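# Open the medicine safe with its override key and hold it

## Task

The keypad battery of the grey medicine safe is flat, so open it with its override key: take the key with the round bow out of the key stand, work it straight down into the lock until its shoulder sits on the lock face (the pins are sticky, so wiggle it), turn it clockwise a quarter turn to the stop so that the lid springs up, and keep holding the key turned - the lock springs back, and I want to put something in and press the lid shut. Finish while still gripping the turned key; leave the other two keys in the stand and do not knock the cup, tin or candle about.

Things in the scene. Friction and masses are not known exactly. Their poses are not given: they have to be found in the camera images.
- safe: Grey steel medicine safe, fixed, 200 (x) x 220 (y) x 85 mm high; origin at the centre of its underside, x towards its hinges, z up. The front 60 mm of its top is a fixed flat deck at 85 mm with a black keypad (no use) and the key lock in a round steel bezel, 66 mm in front of the centre and 55 mm to the right (-y). Behind the deck lies the lid.
- keyway (a point): Centre of the keyway's mouth on the lock's face, level with the deck; turns with the lock, z up. The keyway runs along this frame's y (left-right at rest): 15.4 mm long, 5.4 mm wide (x), its sides flared to 9.8 mm over the top 2.2 mm, 36 mm deep. The pins block the lock's turning until the key is right down.
- pin_outer (a joint): Outer of two sticky pins that stand 4 mm into the keyway from its +y end, 9 mm below the face: 0 at rest, grows to 4.6 mm as it is pushed aside (+y), which takes about 4 N. It catches the key's 45-degree tip, so a straight push takes about 12 to 25 N; moving the key to and fro along y by about 2 mm while pressing down frees it.
- pin_inner (a joint): Inner sticky pin, the same, 18 mm below the face; it also blocks the lock's turning until it is pushed 2 mm aside.
- lock (a joint): Turn of the lock: 0 at rest, grows clockwise seen from above, stop at 1.48 rad (a quarter turn); a spring turns it back with up to 0.06 N m. The key has about 0.13 rad of play in the keyway. From about 1.0 rad the lid is free.
- safe_lid (a joint): Lid angle: 0 shut; once free a spring lifts its front edge to 0.42 rad (its stop, 54 mm up) within about 2 s. Hinged along the back edge, 160 mm behind the lock's axis; front edge 27 mm behind the lock's axis.
- safe_key: The safe's key, blade down in the stand: black bow shaped as a round disc, 32 mm across, 9 mm thick. Origin at the blade's tip, z up to the bow, y along the blade's width, x through its thickness. Steel blade 14 x 4 mm, 26 mm long, the last 7 mm a 45-degree point; shoulder 24 x 9 mm at z = 26 to 35 mm; disc centre at z = 50 mm. 35 g. Fits the lock either way round.
- key_seat (a point): Centre of the underside of the safe key's shoulder, 26 mm above the blade's tip on its axis; axes as the key's. Meets the keyway point when the key is right down.
- key_stand: Brown wooden block, fixed, 52 (x) x 150 (y) x 36 mm, origin at the centre of its underside; three slots 48 mm apart along its y hold the three keys upright, bows along y, each key sunk to its shoulder (tip 10 mm above the worktop). Which key stands in which slot varies.
- square_key: Another key in the stand with a square bow, 30 x 31 x 9 mm; blade 18 mm wide. Origin at the tip, axes as the safe key's. To stay there.
- bar_key: Another key in the stand with a T-shaped crossbar bow, 40 x 10 x 13 mm; blade 18 mm wide. Origin at the tip, axes as the safe key's. To stay there.
- cup: White espresso cup, 59 x 83 x 55 mm, origin at its foot; bystander.
- spice_tin: Small green spice tin, 34 mm across, 50 mm high, origin at its foot; bystander.
- candle: Tea light in a metal cup, 38 mm across, 15 mm high, origin at its foot; bystander.

How it is judged:
By the outcome, as a careful person would: the job done as asked, in the order asked, and still so for the second after the job is handed in, while the arm keeps its last pose, push and grip.
It also fails if it takes over 54 s, if anything falls off the work surface, if the arm or the gripper's body presses on something with over 40 N, if the wrist force passes 120 N, or if a joint passes its speed limit or range.

## Robot

A 6-joint arm with a two-finger parallel gripper is mounted at the origin on a cart in front of the work surface, level with it; the furniture and walls round the work are solid. World frame = base frame: x ahead of the robot, y to its left, z up, the work surface at z = 0. Lengths are in m, angles in rad, forces in N, time in s.
With the tool pointing down it reaches from about 0.2 to 0.875 m from the base axis. Payload 3.4 kg.
Tool frame: the origin (TCP) lies between the finger pads; the fingertips stand 11 mm ahead of it and the grasp point (between the pads) lies 8 mm behind it (tips_ahead is the distance from the TCP to the fingertips, in m); z points along the fingers, y is the line along which they close (so a half turn about z gives the same grasp; the last joint's range is limited). The gripper opens to 94 mm and grips with 3 to 60 N. Pads are 16 mm wide; open, the fingers measure 119 mm over their backs; the gripper's body (75 mm by 177 mm) begins 78 mm behind the grasp point.
Start: joints at [-1.358, 0.276, 1.505, -0, 1.361, -0.121], TCP at [0.188, -0.543, 0.216] pointing down, gripper open.
Joint ranges: [-2.89, 2.89], [-0.75, 2.08], [0.22, 2.7], [-1.18, 4.32], [0.11, 2.71], [-2.7, 2.7]. Speed limits (rad/s): [2.57, 2.57, 3.14, 3.14, 3.14, 3.14].

## Interface

Orientations are given as a unit quaternion [x, y, z, w].
In Python, from cell import * gives the robot as it stands. The module is installed in compiled form; this text tells all that it offers.
- The arm moves only by the shell command python3 -m handwheel 'ROWS' [OPENING]. ROWS is JSON, a list of rows, each a list of 2 entries, a list of its own where there are three numbers: the shift along the tool's x, y, z normalised to -1 to 1, where 1 is 0.02 m, then the turn about the tool's z normalised to -1 to 1, where 1 is 6 degrees. In form: [[[tx, ty, tz], spin], ...]. A call has 1 to 5 rows; each row shifts and turns the commanded pose from where the row before left it, along the tool's axes as they then stand; what a row does not reach is not made up. A row lasts 1/10 s, in which the tool goes at most 50 mm and 8.59 degrees, less where a joint would pass 70% of its speed; a pose out of reach is approached as far as the arm can. A call with a number of a shift or a turn outside -1 to 1 is refused whole. A call with a gripper value outside its range is refused whole. OPENING is the closure, from 0 (fully open) to 1 (shut), set as the call begins (- or left out, the last holds). The fingers move at their own pace and stop on an object; the grip force is fixed at half the most. Time passes only in rows, so rows that do not move let the fingers close. It gives the time, the measured TCP pose, the force, the opening and the grip force at its end, in the units of the state.
- state(): the state, without advancing time (a new reading comes with each control period).
- grab_frame(name): name is "side" or "top"; returns a dict with "image" (480x640x3 uint8, red, green, blue), "mtx" (3x3 intrinsics, pixels), "k1" (the pictures are not rectified: a ray, as slopes to the right and down, at radius r is drawn at 1 + k1 r^2 times it, then the intrinsics apply), "R" (3x3) and "t" (3): a world point X has camera coordinates R X + t. Camera axes: x right, y down, z forward; pixel columns grow to the right and rows downward; lengths in m; the calibration is good to about 2 mm. A picture is of the moment at which its call begins. There is no depth.
- finish_job(): hands the job in; it is judged then, once.
The state is a dict: "clock": time; "joint_pos": joint angles; "joint_vel": joint speeds; "effort": joint torques, N m; "eef_pos": TCP position; "orientation": TCP orientation; "wrist_force": force on the tool from outside, world axes, zero at the start; "torque": the same for the moment, N m; "opening": finger opening in m; "gripper_force": force on a finger pad.
Only numpy, scipy, OpenCV 4.12 (cv2) and the standard library are available. Lean on these libraries where they do the work, as an engineer would, in place of code of your own. Each camera call takes 0.05 s, during which the arm holds its last target. There are 200 camera calls.

## Working session

There is one attempt and no reset: what is moved stays moved. The work goes in short steps, Python scripts to look and compute and a shell command to move; the robot and the scene stay as the last step left them, time stands still between calls to the robot, and variables do not carry over. Pictures are saved under pics/ and viewed, at most 10 in all, crops included, and the job is handed in when it is done.

```bash
mkdir -p pics; python3 - <<'E'
from cell import *
import cv2
for n in("side","top"):
    f=grab_frame(n); cv2.imwrite(f"pics/{n}0.png",f["image"][:,:,::-1]); print(n,f["mtx"].tolist(),f["k1"],f["R"].tolist(),f["t"].tolist())
s=state();print(s)
E
```

```text
side [[621.7699455545184, 0.0, 325.6206620064715], [0.0, 621.7699455545184, 227.9032377903667], [0.0, 0.0, 1.0]] 0.028292250234474316 [[-0.4891091017804783, -0.8721746135416999, -0.009150412497800227], [-0.39386579687523343, 0.23021312039448424, -0.889871706062212], [0.7782300563505183, -0.4316403163417672, -0.4561190817111778]] [0.38579033310857913, 0.22741730606067107, 0.9765185963970975]
top [[565.917694056965, 0.0, 318.66724584403596], [0.0, 565.917694056965, 242.55797276082], [0.0, 0.0, 1.0]] -0.12631708164453606 [[0.016672228464269325, -0.9997525291223048, -0.014728112967743767], [-0.9980895872859945, -0.01576444724300866, -0.05973824532404285], [0.05949128128817144, 0.01569594586757389, -0.9981054176458586]] [0.15975713062692587, 0.522655419824971, 1.2874079207766698]
{'clock': 0.1, 'joint_pos': array([-1.35801804e+00,  2.76526733e-01,  1.50595848e+00, -9.82035543e-06,
        1.36070156e+00, -1.21001216e-01]), 'joint_vel': array([ 0.00018425, -0.000981  , -0.00420867, -0.00120971,  0.00039179,
        0.00072566]), 'effort': array([ 1.66362552e-03, -4.05454874e+01, -2.37780547e+01,  7.01581920e-02,
        2.98842473e-02, -5.50278423e-05]), 'eef_pos': array([ 0.18826999, -0.54280591,  0.21571324]), 'orientation': array([ 9.86105714e-01,  1.66117081e-01, -4.13593679e-05, -7.95999660e-04]), 'wrist_force': array([ 0.11198037, -0.46678339, -0.25090491]), 'torque': array([ 0.00124434,  0.00994558, -0.05604507]), 'gripper_force': 0.0, 'opening': 0.0933923551675367}
```

View pics/side0.png

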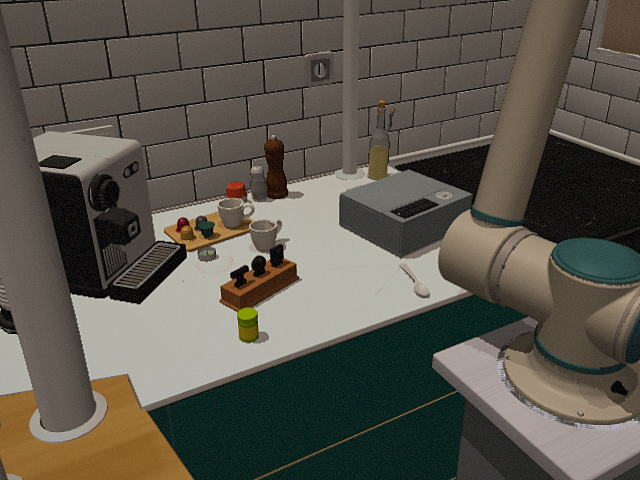

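View pics/top0.png

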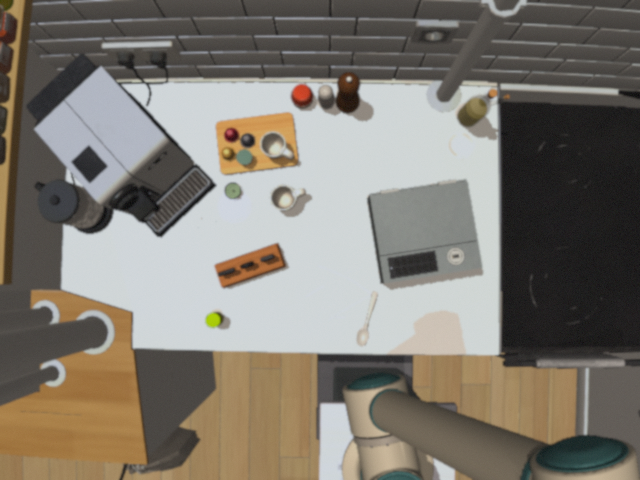

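The side view shows the stand around (260,283) with bows near (239,274), (259,264) and (277,255). The lock bezel is at (443,195) in the side view and (456,256) in the top view. The stand is at (251,265) in the top view. I'll zoom in on these with one mosaic.

```bash
cat > h.py <<'E'
import numpy as np, cv2
from cell import *
def ray(f,u,v):
    K=f["mtx"]; d=np.array([(u-K[0][2])/K[0][0],(v-K[1][2])/K[1][1]]); p=d.copy()
    for _ in range(20): p=d/(1+f["k1"]*(p@p))
    R=np.array(f["R"]);t=np.array(f["t"]); w=R.T@np.array([p[0],p[1],1]); return -R.T@t,w/np.linalg.norm(w)
def plane(f,u,v,z):
    c,w=ray(f,u,v); return c+w*(z-c[2])/w[2]
def tri(f,a,g,b):
    c,w=ray(f,*a);d,x=ray(g,*b)
    s=np.linalg.lstsq(np.c_[w,-x],d-c,rcond=None)[0]; p,q=c+s[0]*w,d+s[1]*x
    return (p+q)/2,np.linalg.norm(p-q)
def proj(f,X):
    p=np.array(f["R"])@X+np.array(f["t"]); p=p[:2]/p[2]; p=p*(1+f["k1"]*(p@p)); K=f["mtx"]
    return np.array([p[0]*K[0][0]+K[0][2],p[1]*K[1][1]+K[1][2]])
E
python3 - <<'E'
import cv2,numpy as np
s=cv2.imread("pics/side0.png");t=cv2.imread("pics/top0.png")
def c(i,x,y,w=80,h=60): return cv2.resize(i[y:y+h,x:x+w],(400,300),interpolation=cv2.INTER_CUBIC)
m=np.vstack([np.hstack([c(s,220,240),c(t,210,235)]),np.hstack([c(s,390,165),c(t,415,225)])])
cv2.imwrite("pics/m1.png",m)
E
```

```text
(no output)
```

View pics/m1.png

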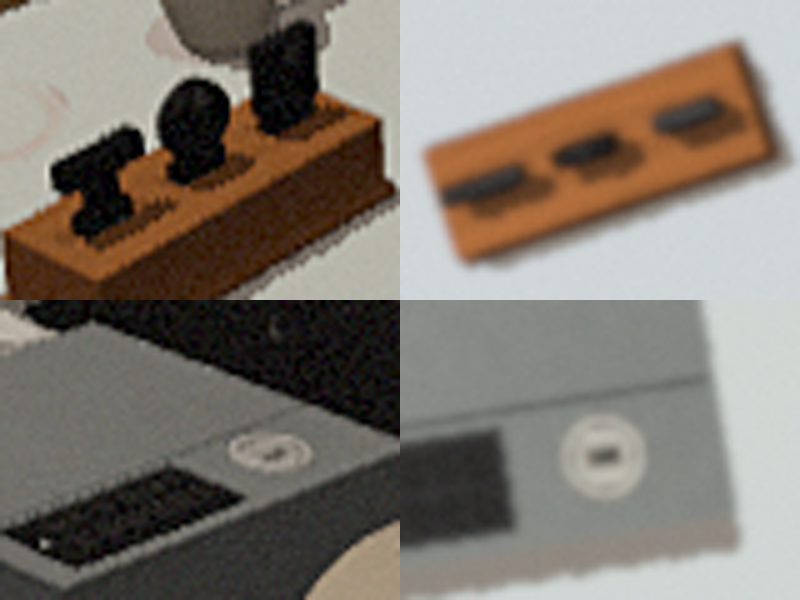

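The mosaic shows that the round bow is in the middle slot: side ≈(258.5,262.7), top ≈(247.5,264.8). The keyway slot is at side ≈(444,195) and top ≈(455.5,256). Next I'll measure these precisely.

```bash
python3 - <<'E'
from h import *
S=grab_frame("side");T=grab_frame("top")
def blob(f,mask,x,y,w,h,n=1):
    m=np.zeros(mask.shape,np.uint8);m[y:y+h,x:x+w]=mask[y:y+h,x:x+w]
    k,l,st,c=cv2.connectedComponentsWithStats(m)
    o=sorted(range(1,k),key=lambda i:-st[i,4])[:n]
    return [(c[i],st[i],(l==i).astype(np.uint8)) for i in o]
def hsv(f): return cv2.cvtColor(f["image"],cv2.COLOR_RGB2HSV)
gs=S["image"].max(2);gt=T["image"].max(2)
for c,s,_ in blob(S,gs<45,220,240,80,60,4): print("side dark",c,s)
for c,s,_ in blob(T,gt<75,210,235,80,60,4): print("top dark",c,s)
H=hsv(T);c,s,m=blob(T,((H[...,0]<18)&(H[...,1]>110)),205,230,95,70)[0]
m=cv2.morphologyEx(m,cv2.MORPH_CLOSE,np.ones((9,9)))
q=cv2.boxPoints(cv2.minAreaRect(cv2.findContours(m,0,1)[0][0])); Q=np.array([plane(T,*p,.036) for p in q]);print("stand",c,Q.round(4),np.linalg.norm(np.diff(Q,axis=0),axis=1))
print("centre",Q.mean(0))
# bow edge circle in side: upper disc
# lock: bezel bright + keyway
for n,f,x,y,w,h in(("s",S,434,186,22,18),("t",T,445,245,22,22)):
    g=f["image"].astype(int); I=g.sum(2)[y:y+h,x:x+w]; 
    b=blob(f,(g.sum(2)>3*155),x,y,w,h)[0]; ct=cv2.findContours(b[2],0,1)[0][0]; e=cv2.fitEllipse(ct); print(n,"bezel",e)
    if n=="s": es=e[0]
    else: et=e[0]
print("lock tri",tri(S,es,T,et), plane(S,*es,.085),plane(T,*et,.085))
print("bow", tri(S,(258.2,262.4),T,(247.2,264.6)))
# keypad yaw
c,s,m=blob(T,gt<60,380,240,65,45)[0]; r=cv2.minAreaRect(cv2.findContours(m,0,1)[0][0]);q=cv2.boxPoints(r);Q=np.array([plane(T,*p,.085) for p in q]);print("keypad",Q.round(4))
E
```

```text
side dark [276.49579832 255.1092437 ] [270 244  14  23 238]
side dark [258.54794521 265.47031963] [252 256  14  21 219]
side dark [239.43778802 275.85714286] [230 266  19  22 217]
side dark [295.  266.5] [295 265   1   4   4]
top dark [227.34545455 272.03636364] [219 269  16   7  55]
top dark [247.66666667 264.8627451 ] [241 262  13   6  51]
top dark [268.04347826 258.08695652] [262 255  13   7  46]
stand [250.26874116 265.28500707] [[0.4642 0.4043 0.036 ]
 [0.5157 0.2626 0.036 ]
 [0.4651 0.2439 0.036 ]
 [0.4135 0.3851 0.036 ]] [0.15072171 0.05401992 0.15032897]
centre [0.46462607 0.32398476 0.036     ]Traceback (most recent call last):
  File "<stdin>", line 20, in <module>
cv2.error: OpenCV(4.12.0) /io/opencv/modules/imgproc/src/shapedescr.cpp:361: error: (-201:Incorrect size of input array) There should be at least 5 points to fit the ellipse in function 'fitEllipseNoDirect'
```

```bash
python3 - <<'E'
from h import *
S=grab_frame("side");T=grab_frame("top")
E={}
for n,f,x,y,w,h in(("s",S,432,184,26,22),("t",T,444,244,24,24)):
    I=f["image"][y:y+h,x:x+w]; I=cv2.resize(cv2.cvtColor(I,cv2.COLOR_RGB2GRAY),None,fx=8,fy=8,interpolation=cv2.INTER_CUBIC)
    t,m=cv2.threshold(I,0,255,cv2.THRESH_BINARY+cv2.THRESH_OTSU); ct=max(cv2.findContours(m,0,1)[0],key=cv2.contourArea)
    (a,b),ax,an=cv2.fitEllipse(cv2.convexHull(ct)); E[n]=((a+.5)/8-.5+x,(b+.5)/8-.5+y); print(n,t,E[n],np.array(ax)/8,an)
    # dark keyway in the centre
    c=I[60:-60,60:-60] if n=="t" else I[55:-55,65:-65]
    ww=np.clip(c.mean()-15-c.astype(float),0,None); yy,xx=np.mgrid[:c.shape[0],:c.shape[1]]; o=(60,60) if n=="t" else (65,55)
    print(" keyway",((xx*ww).sum()/ww.sum()+o[0]+.5)/8-.5+x,((yy*ww).sum()/ww.sum()+o[1]+.5)/8-.5+y)
print("lock",tri(S,E["s"],T,E["t"]),plane(S,*E["s"],.085),plane(T,*E["t"],.085))
print("bow", tri(S,(258.2,262.4),T,(247.67,264.86)),plane(S,258.2,262.4,.06),plane(T,247.67,264.86,.076))
gt=T["image"].max(2).astype(np.uint8); m=np.zeros_like(gt); m[243:285,380:445]=(gt<60)[243:285,380:445]
ct=max(cv2.findContours(m,0,1)[0],key=cv2.contourArea); q=cv2.boxPoints(cv2.minAreaRect(ct));Q=np.array([plane(T,*p,.085) for p in q]);print("keypad",Q.round(4)[:,:2].tolist())
H=T["image"].astype(int); m=np.zeros_like(gt); R=(abs(H[...,0]-H[...,2])<22)&(gt<170); m[175:295,360:490]=R[175:295,360:490]; m=cv2.morphologyEx(m,cv2.MORPH_OPEN,np.ones((5,5)))
ct=max(cv2.findContours(m,0,1)[0],key=cv2.contourArea); q=cv2.boxPoints(cv2.minAreaRect(ct));Q=np.array([plane(T,*p,.085) for p in q]);print("safe",Q.round(4)[:,:2].tolist(),np.linalg.norm(np.diff(Q,axis=0),axis=1))
E
```

```text
s 76.0 (442.09974575042725, 193.67162799835205) [22.97778702 34.3951149 ] 95.27365112304688
 keyway 444.9569163291925 194.09427363462117
t 151.0 (455.22986030578613, 255.83097648620605) [17.03769493 17.50539398] 124.2732925415039
 keyway 455.55387456730546 255.75327227809424
lock (array([ 0.49193056, -0.13061288,  0.08912786]), np.float64(0.001897503316824431)) [ 0.49938364 -0.13577337  0.085     ] [ 0.49154172 -0.13233578  0.085     ]
bow (array([0.46529134, 0.32555615, 0.06085292]), np.float64(0.0011268872511951127)) [0.46702755 0.32546019 0.06      ] [0.46476996 0.32290966 0.076     ]
keypad [[0.4829, 0.0129], [0.5005, -0.0841], [0.4609, -0.091], [0.4434, 0.0059]]
safe [[0.6239, 0.0662], [0.6649, -0.1597], [0.4524, -0.1941], [0.4135, 0.0299]] [0.22959485 0.21521441 0.22730712]
```

```bash
python3 - <<'E'
from h import *
S=grab_frame("side");T=grab_frame("top")
print(tri(S,(444.4,195.0),T,(455.5,255.75)),plane(S,444.4,195.0,.085),plane(T,455.5,255.75,.085))
E
python3 -m handwheel '[[[0.75,-1,0],0],[[0.75,-1,0],0],[[0.75,-1,0],0],[[0.75,-1,0],0],[[0.75,-1,0],0]]' 0.5; python3 -m handwheel '[[[0.75,-1,0],0],[[0.75,-1,0],0],[[0.75,-1,0],0],[[0.75,-1,0],0],[[0.75,-1,0],0]]'
```

```text
(array([ 0.49099928, -0.13387492,  0.08529938]), np.float64(0.0024448919495726118)) [ 0.49111714 -0.13556924  0.085     ] [ 0.49172791 -0.13293351  0.085     ]
clock: 0.9
eef_pos: [0.2267, -0.4233, 0.2165]
orientation: [0.986, 0.166, 0.0, 0.0]
wrist_force: [0.5, -0.2, -1.1]
opening: 0.0577
gripper_force: 0.0
clock: 1.4
eef_pos: [0.2648, -0.3042, 0.2166]
orientation: [0.986, 0.166, 0.0, 0.0]
wrist_force: [1.0, -0.6, -0.4]
opening: 0.0466
gripper_force: 0.0
```

```bash
for i in 1; do :; done
python3 -m handwheel '[[[0.75,-1,0],0],[[0.75,-1,0],0],[[0.75,-1,0],0],[[0.75,-1,0],0],[[0.75,-1,0],0]]' >/dev/null
python3 -m handwheel '[[[0.75,-1,0],0],[[0.75,-1,0],0],[[0.75,-1,0],0],[[0.75,-1,0],0],[[0.75,-1,0],0]]' | grep -E "eef|force"
python3 -m handwheel '[[[0.75,-1,0],0],[[0.75,-1,0],0],[[0.75,-1,0],0],[[0.75,-1,0],0],[[0.75,-1,0],0]]' >/dev/null
python3 -m handwheel '[[[0.75,-1,0],0],[[0.75,-1,0],0],[[0.75,-1,0],0],[[0.75,-1,0],0],[[0.75,-1,0],0]]' | grep -E "eef|force"
python3 -m handwheel '[[[0.75,-1,0],0],[[0.75,-1,0],0],[[0.75,-1,0],0],[[0.75,-1,0],0],[[0.75,-1,0],-0.2]]' >/dev/null
python3 -m handwheel '[[[0,0,0],-1],[[0,0,0],-1],[[0,0,0],-1],[[0,0,0],-1],[[0,0,0],-1]]' >/dev/null
python3 -m handwheel '[[[0,0,0],-1],[[0,0,0],-1],[[0,0,0],-1],[[0,0,0],-1],[[0,0,0],-1]]' >/dev/null
python3 -m handwheel '[[[0,0,0],-1],[[0,0,0],-1],[[0,0,0],-1],[[0,0,0],-1],[[0,0,0],-1]]' 
cat >> h.py <<'E'
def go(x,y,z,psi):
    "shift in tool axes (units of 20 mm) and spin (units of 6 deg) to TCP x,y,z with tool x heading psi deg"
    s=state();q=s["orientation"];p=s["eef_pos"]; c=2*np.arctan2(q[1],q[0]); d=np.array([x,y,z])-p
    sp=(np.degrees(c)-psi+180)%360-180
    return np.round([ (d[0]*np.cos(c)+d[1]*np.sin(c))/.02,(d[0]*np.sin(c)-d[1]*np.cos(c))/.02,-d[2]/.02,sp/6],2),p.round(4),round(np.degrees(c),2)
E
python3 -c "
from h import *
print(go(.4655,.3245,.060,110)); print(state()['clock'])"
```

```text
eef_pos: [0.341, -0.0661, 0.2167]
wrist_force: [-0.3, 0.1, 0.2]
gripper_force: 0.0
eef_pos: [0.4171, 0.1721, 0.2166]
wrist_force: [0.7, -0.5, -0.2]
gripper_force: 0.0
clock: 5.4
eef_pos: [0.455, 0.2901, 0.2165]
orientation: [0.569, 0.822, 0.0, 0.0]
wrist_force: [-0.3, -1.0, -0.3]
opening: 0.0471
gripper_force: 0.0
(array([1.43, 1.09, 7.82, 0.1 ]), array([0.455 , 0.2901, 0.2165]), np.float64(110.57))
5.4
```

```bash

python3 -m handwheel '[[[0.72,0.55,1],0.1],[[0.71,0.54,1],0],[[0,0,1],0],[[0,0,1],0],[[0,0,1],0]]' >/dev/null
python3 -m handwheel '[[[0,0,0.8],0],[[0,0,0],0],[[0,0,0],0]]'
python3 - <<'E'
from h import *
S=grab_frame("side");T=grab_frame("top")
def c(f,x,y): return cv2.resize(f["image"][y:y+90,x:x+60,::-1],(400,600),interpolation=cv2.INTER_CUBIC)
cv2.imwrite("pics/m2.png",np.hstack([c(S,230,205),c(T,215,220)]))
print(go(.4655,.3245,.055,110))
E
```

```text
clock: 6.2
eef_pos: [0.4659, 0.3245, 0.1006]
orientation: [0.576, 0.818, -0.0, 0.0]
wrist_force: [0.7, 0.1, 1.0]
opening: 0.0472
gripper_force: 0.0
(array([ 0.  , -0.05,  2.32, -0.05]), array([0.4665, 0.3248, 0.1015]), np.float64(109.72))
```

View pics/m2.png

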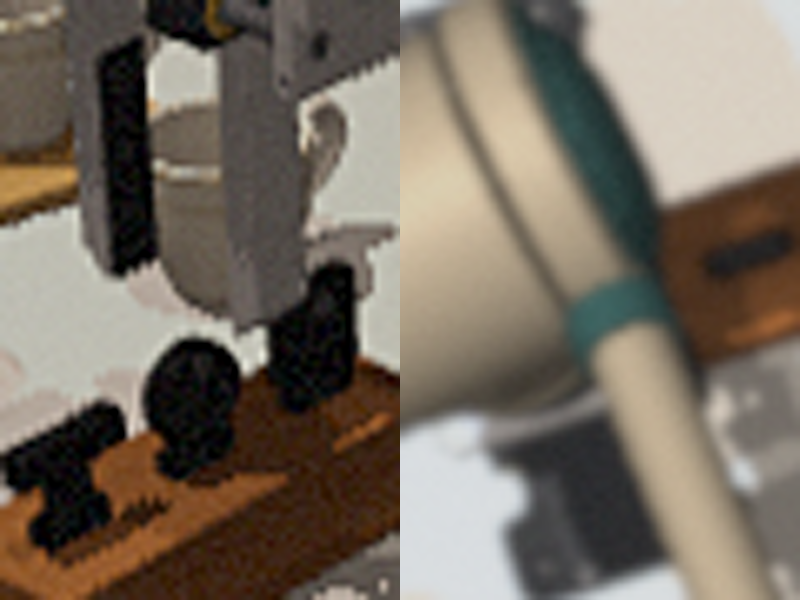

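The side view shows the fingers straddling the round bow: tips at about (249,246) and (268,253), with the bow at (259,263) between and below them. I'll descend and grip.

```bash

python3 -m handwheel '[[[0,0,0.6],0],[[0,0,0.6],0],[[0,0,0.6],0],[[0,0,0.45],0],[[0,0,0],0]]'
python3 -m handwheel '[[[0,0,0],0],[[0,0,0],0],[[0,0,0],0],[[0,0,0],0],[[0,0,0],0]]' 1
python3 -m handwheel '[[[0,0,0],0],[[0,0,0],0],[[0,0,0],0],[[0,0,0],0]]'
```

```text
clock: 6.8
eef_pos: [0.4645, 0.3237, 0.0534]
orientation: [0.576, 0.818, -0.002, -0.001]
wrist_force: [0.4, 0.4, 0.2]
opening: 0.0469
gripper_force: 0.0
clock: 7.3
eef_pos: [0.4659, 0.3245, 0.0557]
orientation: [0.576, 0.818, 0.0, 0.0]
wrist_force: [1.4, 0.5, -0.1]
opening: 0.0104
gripper_force: 0.3
clock: 7.7
eef_pos: [0.466, 0.3245, 0.0557]
orientation: [0.576, 0.818, 0.0, 0.0]
wrist_force: [-0.2, 0.0, 2.5]
opening: 0.0088
gripper_force: 30.0
```

```bash

python3 -m handwheel '[[[0,0,-0.3],0],[[0,0,-0.5],0],[[0,0,-0.5],0],[[0,0,-0.7],0],[[0,0,-1],0]]'
python3 -m handwheel '[[[0,0,-1],0],[[0,0,-0.9],0],[[0,0,0],0],[[0,0,0],0]]'
python3 -c "
from h import *
print(go(.4914,-.134,.15,100.2))"
```

```text
clock: 8.2
eef_pos: [0.4642, 0.3237, 0.1158]
orientation: [0.576, 0.818, -0.002, -0.001]
wrist_force: [0.5, -0.7, -0.1]
opening: 0.009
gripper_force: 30.0
clock: 8.6
eef_pos: [0.4652, 0.3242, 0.1537]
orientation: [0.576, 0.818, -0.0, -0.0]
wrist_force: [-0.4, 0.1, -0.8]
opening: 0.0087
gripper_force: 30.0
(array([-22.01,  -6.5 ,   0.19,   1.59]), array([0.4652, 0.3242, 0.1537]), np.float64(109.73))
```

```bash

python3 -m handwheel '[[[-0.5,-0.15,0],0],[[-1,-0.3,0],0],[[-1,-0.3,0],0],[[-1,-0.3,0],0],[[-1,-0.3,0],0]]' >/dev/null
python3 -m handwheel '[[[-1,-0.3,0],0],[[-1,-0.3,0],0],[[-1,-0.3,0],0],[[-1,-0.3,0],0],[[-1,-0.3,0],0]]' >/dev/null
python3 -m handwheel '[[[-1,-0.3,0],0],[[-1,-0.3,0],0],[[-1,-0.3,0],0],[[-1,-0.3,0],0],[[-1,-0.3,0],0]]' >/dev/null
python3 -m handwheel '[[[-1,-0.3,0],0],[[-1,-0.3,0],0],[[-1,-0.3,0],0],[[-1,-0.3,0],0],[[-0.7,-0.2,0],0]]' >/dev/null
python3 -m handwheel '[[[-0.7,-0.2,0],0],[[-0.5,-0.1,0],0],[[-0.5,-0.1,0],0.8],[[0,0,0],0.8],[[0,0,0],0]]'
python3 - <<'E'
from h import *
print(go(.4914,-.134,.15,100.2))
S=grab_frame("side");T=grab_frame("top")
def c(f,x,y): return cv2.resize(f["image"][y:y+90,x:x+60,::-1],(400,600),interpolation=cv2.INTER_CUBIC)
cv2.imwrite("pics/m3.png",np.hstack([c(S,415,140),c(T,425,210)]))
E
```

```text
clock: 11.1
eef_pos: [0.491, -0.1108, 0.1533]
orientation: [0.642, 0.767, -0.0, -0.0]
wrist_force: [-0.1, 0.1, -0.6]
opening: 0.0086
gripper_force: 30.0
(array([-1.15, -0.18,  0.16, -0.01]), array([ 0.491 , -0.1108,  0.1533]), np.float64(100.12))
```

View pics/m3.png

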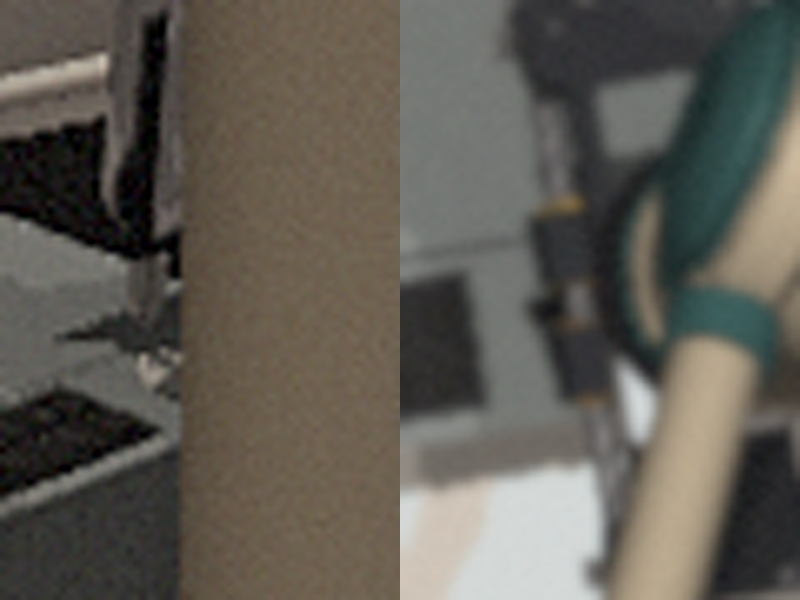

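The side crop shows the blade pointing down at about (437,186), just left of the forearm and with the bezel behind it. The top crop shows the gripper over the deck, with the lock hidden. I'll compare this with the key's predicted projection.

```bash
python3 - <<'E'
from h import *
S=grab_frame("side"); s=state(); p=s["eef_pos"];a=np.radians(100.1); u=np.array([np.cos(a),np.sin(a),0])
tip=p-[0,0,.0457]
print(p,"tip",proj(S,tip))
for z in(.008,.012,.018,.024):
    for d in(-.007,.007): print(z,d,proj(S,tip+u*d+[0,0,z]).round(1))
print("shoulder", [proj(S,tip+u*d+[0,0,z]).round(1) for d in(-.012,.012) for z in (.026,.035)])
I=cv2.resize(S["image"][165:205,422:447,::-1],(500,800),interpolation=cv2.INTER_NEAREST)
I=cv2.convertScaleAbs(I,alpha=1.8)[:600+100]
for k in range(0,25,5): cv2.putText(I,str(422+k),(k*20,12),0,.4,(0,0,255))
for k in range(0,35,5): cv2.putText(I,str(165+k),(0,k*20+12),0,.4,(0,255,255))
cv2.imwrite("pics/m4.png",I[100:700])
E
```

```text
[ 0.49092321 -0.11033475  0.15335221] tip [436.11331235 187.93968147]
0.008 -0.007 [438.5 183.7]
0.008 0.007 [434.2 185.4]
0.012 -0.007 [438.7 182. ]
0.012 0.007 [434.3 183.7]
0.018 -0.007 [438.9 179.5]
0.018 0.007 [434.5 181.1]
0.024 -0.007 [439.1 176.9]
0.024 0.007 [434.7 178.6]
shoulder [array([440.7, 175.5]), array([441. , 171.6]), array([433.2, 178.3]), array([433.5, 174.4])]
```

View pics/m4.png

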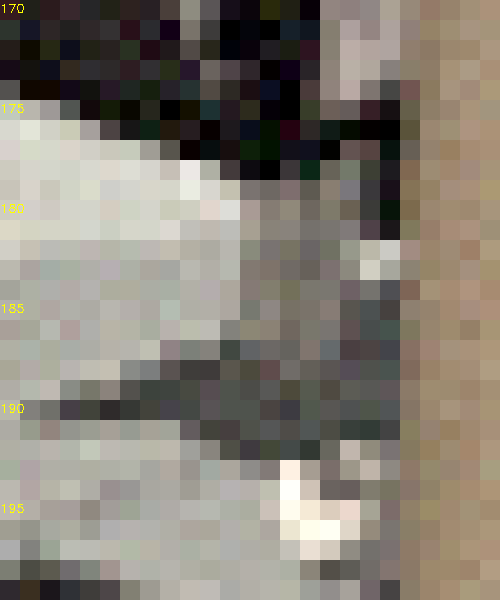

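The measured blade edges (433.5 to 438.8) and shoulder match the prediction, so the key sits centred on the TCP. Next I'll move over the lock and lower in small steps.

```bash

python3 -m handwheel '[[[-0.6,-0.09,0],0],[[-0.57,-0.09,0],0],[[0,0,0],0],[[0,0,0.5],0],[[0,0,0.4],0]]' >/dev/null
python3 -m handwheel '[[[0,0,0],0],[[0,0,0],0]]'
python3 -c "
from h import *
print(go(.4914,-.134,.13,100.2))"
```

```text
clock: 11.95
eef_pos: [0.4912, -0.1339, 0.1349]
orientation: [0.642, 0.767, -0.0, -0.001]
wrist_force: [0.3, 0.5, -0.9]
opening: 0.009
gripper_force: 30.0
(array([-0.01,  0.01,  0.24, -0.01]), array([ 0.4912, -0.1339,  0.1349]), np.float64(100.14))
```

```bash

python3 -m handwheel '[[[0,0,0.1],0],[[0,0,0.1],0],[[0,0,0.1],0],[[0,0,0],0]]'
python3 -m handwheel '[[[0,0,0.1],0],[[0,0,0.1],0],[[0,0,0],0]]'
```

```text
clock: 12.35
eef_pos: [0.4915, -0.1342, 0.1293]
orientation: [0.642, 0.767, -0.0, -0.0]
wrist_force: [0.4, 0.4, -0.0]
opening: 0.0092
gripper_force: 30.0
clock: 12.65
eef_pos: [0.4914, -0.1342, 0.1252]
orientation: [0.642, 0.767, -0.0, -0.0]
wrist_force: [-0.4, -0.3, -0.6]
opening: 0.0086
gripper_force: 30.0
```

```bash

python3 -m handwheel '[[[0,0,0.1],0],[[0,0,0.1],0],[[0,0,0],0]]'
python3 -m handwheel '[[[0,0,0.1],0],[[0,0,0.1],0],[[0,0,0],0]]'
```

```text
clock: 12.95
eef_pos: [0.4916, -0.1344, 0.1212]
orientation: [0.642, 0.767, -0.0, 0.0]
wrist_force: [0.1, -2.0, -0.8]
opening: 0.0088
gripper_force: 30.0
clock: 13.25
eef_pos: [0.4922, -0.1351, 0.1178]
orientation: [0.642, 0.767, -0.0, 0.001]
wrist_force: [0.9, -2.8, 1.2]
opening: 0.0089
gripper_force: 30.0
```

```bash

python3 -m handwheel '[[[0.1,0,0.1],0],[[-0.1,0,0.05],0],[[-0.1,0,0.05],0],[[0.1,0,0.05],0],[[0,0,0],0]]'
python3 -m handwheel '[[[0.1,0,0.05],0],[[-0.1,0,0.05],0],[[-0.1,0,0.05],0],[[0.1,0,0.05],0],[[0,0,0],0]]'
```

```text
clock: 13.75
eef_pos: [0.4927, -0.1353, 0.1128]
orientation: [0.642, 0.767, -0.0, 0.002]
wrist_force: [1.6, -3.9, -0.6]
opening: 0.0088
gripper_force: 30.0
clock: 14.25
eef_pos: [0.4915, -0.1347, 0.1084]
orientation: [0.642, 0.767, -0.001, 0.0]
wrist_force: [0.5, -4.8, 1.7]
opening: 0.0084
gripper_force: 30.0
```

```bash

python3 -m handwheel '[[[0.1,0,0.05],0],[[-0.1,0,0.05],0],[[-0.1,0,0.05],0],[[0.1,0,0.05],0],[[0,0,0],0]]'
python3 -m handwheel '[[[0.1,0,0.05],0],[[-0.1,0,0.05],0],[[-0.1,0,0.05],0],[[0.1,0,0],0],[[0,0,0],0]]'
```

```text
clock: 14.75
eef_pos: [0.4921, -0.1346, 0.1046]
orientation: [0.642, 0.767, -0.0, 0.001]
wrist_force: [0.8, -4.2, 2.0]
opening: 0.0087
gripper_force: 30.0
clock: 15.25
eef_pos: [0.4923, -0.1346, 0.1044]
orientation: [0.642, 0.767, 0.0, 0.002]
wrist_force: [-3.3, -2.4, 21.0]
opening: 0.0088
gripper_force: 30.0
```

```bash

python3 -m handwheel '[[[0,0,-0.08],0],[[0,0,0],0.5],[[0,0,0],0.5],[[0,0,0],0.5],[[0,0,0],0.5]]'
python3 -m handwheel '[[[0,0,0],0.5],[[0,0,0],0.5],[[0,0,0],0.5],[[0,0,0],0.5],[[0,0,0],0]]'
python3 -c "
from h import *
print(go(.4914,-.134,.1,10.2),state()['torque'])"
```

```text
clock: 15.75
eef_pos: [0.4917, -0.1346, 0.1045]
orientation: [0.719, 0.695, -0.0, 0.001]
wrist_force: [-2.2, -4.0, 11.9]
opening: 0.0084
gripper_force: 30.0
clock: 16.25
eef_pos: [0.4912, -0.1346, 0.1045]
orientation: [0.787, 0.616, -0.001, 0.0]
wrist_force: [-3.4, -3.3, 13.4]
opening: 0.0088
gripper_force: 30.0
(array([3.000e-02, 1.000e-02, 2.300e-01, 1.099e+01]), array([ 0.4912, -0.1346,  0.1045]), np.float64(76.12)) [-0.83515496  0.46058721 -0.02578096]
```

```bash

python3 -m handwheel '[[[0,0,0],0.6],[[0,0,0],0.6],[[0,0,0],0.6],[[0,0,0],0.6],[[0,0,0],0.6]]'|grep -E "eef|force"
python3 -m handwheel '[[[0,0,0],0.6],[[0,0,0],0.6],[[0,0,0],0.6],[[0,0,0],0.6],[[0,0,0],0]]'
python3 -c "
from h import *
print(go(.4914,-.134,.1,10.2),state()['torque'])"
```

```text
eef_pos: [0.4904, -0.1341, 0.1045]
wrist_force: [-3.8, -3.3, 14.2]
gripper_force: 30.0
clock: 17.25
eef_pos: [0.49, -0.1338, 0.1045]
orientation: [0.928, 0.372, -0.001, -0.001]
wrist_force: [-4.1, -1.2, 15.5]
opening: 0.0086
gripper_force: 30.0
(array([0.04, 0.05, 0.23, 5.58]), array([ 0.49  , -0.1338,  0.1045]), np.float64(43.7)) [-0.48943584  0.88099558  0.07604387]
```

```bash

python3 -m handwheel '[[[0,0,0],0.6],[[0,0,0],0.6],[[0,0,0],0.6],[[0,0,0],0.6],[[0,0,0],0.6]]'|grep -E "eef|force"
python3 -m handwheel '[[[0,0,0],0.6],[[0,0,0],0.6],[[0,0,0],0.6],[[0,0,0],0.6],[[0,0,0],0]]'
python3 -c "
from h import *
print(go(.4914,-.134,.1,10.2),state()['torque'])"
```

```text
eef_pos: [0.4896, -0.1332, 0.1045]
wrist_force: [-5.1, -0.6, 16.6]
gripper_force: 30.0
clock: 18.25
eef_pos: [0.4895, -0.1327, 0.1044]
orientation: [0.995, 0.098, -0.002, -0.001]
wrist_force: [-5.4, -0.0, 16.6]
opening: 0.009
gripper_force: 30.0
(array([0.08, 0.08, 0.22, 0.18]), array([ 0.4895, -0.1327,  0.1044]), np.float64(11.27)) [0.01263298 1.04047223 0.0280001 ]
```

```bash

python3 -m handwheel '[[[0,0,0],0.25],[[0,0,0],0.25],[[0,0,0],0]]'|grep -E "orient|force"; python3 -c "
from h import *
print(go(.4914,-.134,.1,10.2)[2],state()['torque'])"
python3 -m handwheel '[[[0,0,0],0.25],[[0,0,0],0.25],[[0,0,0],0]]'|grep -E "orient|force"; python3 -c "
from h import *
print(go(.4914,-.134,.1,10.2)[2],state()['torque'])"
python3 -m handwheel '[[[0,0,0],0.25],[[0,0,0],0.25],[[0,0,0],0]]'|grep -E "orient|force"; python3 - <<'E'
from h import *
print(go(.4914,-.134,.1,10.2)[2],state()['torque'])
S=grab_frame("side");T=grab_frame("top")
def c(f,x,y): return cv2.resize(f["image"][y:y+180,x:x+120,::-1],(400,600),interpolation=cv2.INTER_CUBIC)
cv2.imwrite("pics/m5.png",np.hstack([c(S,340,90),c(T,370,160)]))
E
```

```text
orientation: [0.997, 0.072, -0.002, -0.001]
wrist_force: [-5.4, -0.4, 16.5]
gripper_force: 30.0
8.31 [0.04645521 1.00368989 0.07543437]
orientation: [0.999, 0.047, -0.002, -0.001]
wrist_force: [-5.8, 0.4, 16.9]
gripper_force: 30.0
5.34 [0.19581372 1.01160964 0.24409674]
orientation: [1.0, 0.021, -0.002, -0.001]
wrist_force: [-5.0, 1.5, 17.6]
gripper_force: 30.0
2.38 [0.17264547 0.99421298 0.49664779]
```

View pics/m5.png

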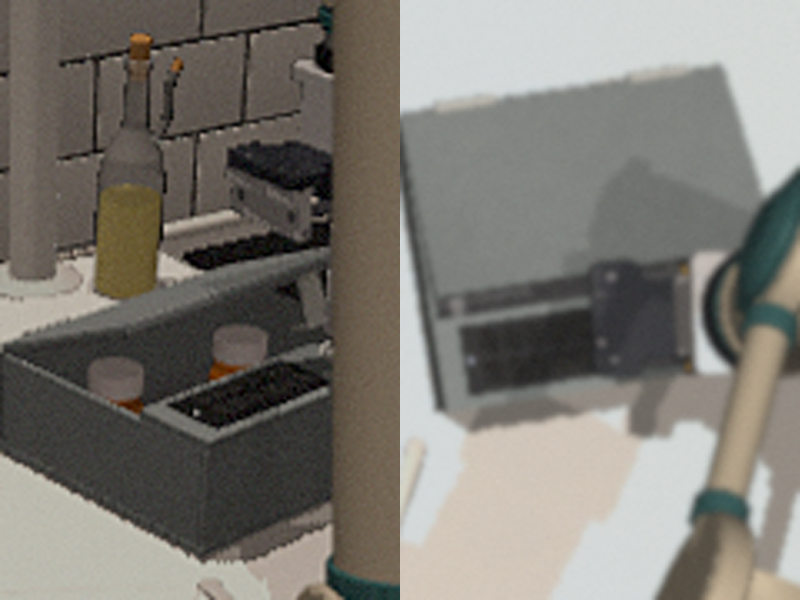

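The side view shows the lid up, with the inside and jars visible. The front lip is raised along (345–438, 175–195), with the gripper clear above it. The rising torque shows the lock is at its stop, so I'll ease off slightly, let it settle and check again.

```bash

python3 -m handwheel '[[[0,0,0],-0.25],[[0,0,0],0],[[0,0,0],0],[[0,0,0],0],[[0,0,0],0]]' >/dev/null
python3 -m handwheel '[[[0,0,0],0],[[0,0,0],0],[[0,0,0],0],[[0,0,0],0],[[0,0,0],0]]'
python3 - <<'E'
from h import *
print(go(.4914,-.134,.1,10.2)[2],state()['torque'])
S=grab_frame("side");T=grab_frame("top")
cv2.imwrite("pics/m6.png",np.hstack([cv2.resize(f["image"][:,:,::-1],(400,300)) for f in (S,T)]))
E
```

```text
clock: 20.25
eef_pos: [0.4895, -0.1324, 0.1045]
orientation: [0.999, 0.034, -0.002, -0.001]
wrist_force: [-4.9, 0.5, 16.8]
opening: 0.0088
gripper_force: 30.0
3.88 [0.15459089 0.97439228 0.36263671]
```

View pics/m6.png

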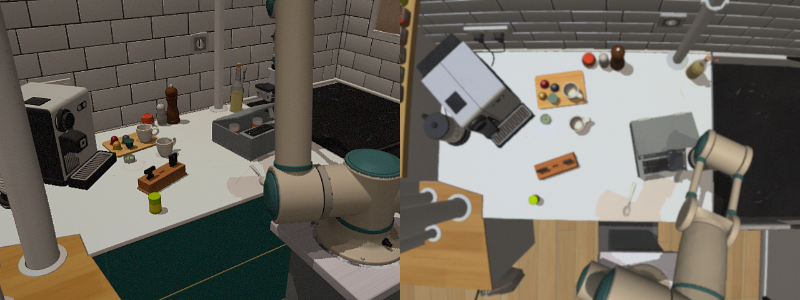

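The lid is open, the two other keys are still in the stand at about (152–176, 160–168), the bystanders have not moved, and the turned key is held at its stop.

```bash
python3 -c "
from cell import *
print(finish_job())"
```

```text
the job is handed in; nothing more can be done
None
```

The safe is open and the job is handed in at about 20 s: the round-bow key is seated and turned to its stop, the gripper still holds it there, the lid is up, and nothing else was moved.

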